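# Load the kiln tray with colour bars in reverse order

## Robot

A 6-joint arm with a two-finger parallel gripper is mounted at the origin on the work surface. World frame = base frame: x ahead of the robot, y to its left, z up, the work surface at z = 0. Lengths are in mm, angles in rad, forces in N, time in s.
With the tool pointing down it reaches from about 350 to 875 mm from the base axis. Payload 15.5 kg.
Tool frame: the origin (TCP) lies between the finger pads; the fingertips stand bot.tip_extent ahead of it and the grasp point (between the pads) is the TCP (bot.tip_extent is the distance from the TCP to the fingertips, in mm); z points along the fingers, y is the line along which they close (so a half turn about z gives the same grasp; the last joint's range is limited). The gripper opens to 85 mm and grips with 20 to 120 N. Pads are 22 mm wide; open, the fingers measure 114 mm over their backs; the gripper's body (76 mm by 85 mm) begins 54 mm behind the grasp point. The pads swing forward as they close: fully open they stand 13 mm farther back than shut.
Start: joints at [-1.22, 0.494, 1.345, -0, 1.302, -0.096], TCP at [269.489, -563.917, 250.277] pointing down, gripper open.
Joint ranges: [-2.91, 2.91], [-0.82, 2.16], [0.22, 2.67], [-1.22, 4.37], [0.12, 2.79], [-3.08, 3.08]. Speed limits (rad/s): [1.89, 1.89, 2.57, 3.01, 3.01, 3.01].

## Interface

Orientations are given as a 3x3 rotation matrix whose columns are the frame's x, y, z axes.
In Python, from workcell import bot, set_gripper, solver, snapshot, camera_model, sign_off gives the robot as it stands. Calls block until the motion is done:
- bot.move_ptp(position, orientation): joint-space move of the TCP to a pose.
- bot.movel(position, orientation=None, vel=150, force_limit=None): straight line of the TCP; orientation=None keeps the orientation; vel is the mean speed in mm/s. With force_limit (N) it stops when the force on the tool has changed by that much, and returns True; else False.
- bot.move_j(angles): joint-space move.
- set_gripper(opening, force=None): opening from 0.0 (shut) to 1.0 (fully open); force is the grip in N (None keeps the last); returns when the fingers have stopped.
- bot.dwell(seconds).
- solver.inverse_kinematics(position, orientation): joint angles nearest the present ones, or None.
- snapshot(name): name is "scene" or "top" or "wrist"; returns the picture (420x560x3 uint8, red, green, blue); there is no depth.
- camera_model(name): a dict with "fx", "fy", "cx", "cy" (pixels), "extrinsics" (4x4, takes a point from camera to world coordinates); the wrist camera has in their place "mount" (4x4, takes a point from camera to tool coordinates, whose origin is the TCP and whose axes are the flange's). Camera axes: x right, y down, z forward; pixel columns grow to the right and rows downward; lengths in mm; the calibration is good to about 2 mm. A picture is of the moment at which its call begins: read the wrist's pose just before it. camera_model takes no time and is no camera call.
A pose or a line that the arm cannot do raises bot.PlanningError and nothing moves.
- sign_off(): hands the job in; it is judged then, once.
Readings, each from a call of its own:
- bot.read_time_s(): time.
- bot.read_q(): joint angles.
- bot.read_joint_velocities(): joint speeds.
- bot.read_joint_torque(): joint torques, N m.
- bot.read_ee_pos(): TCP position.
- bot.read_eef_rot(): TCP orientation.
- bot.read_contact_force(): force on the tool from outside, world axes, zero at the start.
- bot.read_moment(): the same for the moment, N m.
- bot.read_opening(): opening from 0.0 (shut) to 1.0 (fully open).
- bot.read_grasp_force(): force on a finger pad.
Only numpy, scipy, OpenCV 4.12 (cv2) and the standard library are available. Lean on these libraries where they do the work, as an engineer would, in place of code of your own. Each camera call takes 0.05 s, during which the arm holds its last target. There are 200 camera calls.

## Task

Move the four glass colour bars from the stock rack into the empty kiln tray, in reverse order: the bar nearest the rack's yellow end goes into the tray pocket farthest from the tray's yellow end, the next one beside it, and so on, so that the bar farthest from the rack's yellow end finishes in the pocket next to the tray's yellow end. Set each bar down upright on the floor of its pocket without dropping it or knocking any over, and let go of them all.

Things in the scene. Friction and masses are not known exactly. Their poses are not given: they have to be found in the camera images.
- red_bar_mid (a point): Centre (half-way up) of the red colour bar: a solid upright glass cylinder, opaque red, diameter 32 mm, height 80 mm, about 0.16 kg. Loose. z axis = the cylinder's axis; at the start it stands in the cup of its own colour, up to 5 mm off the cup's centre.
- white_bar_mid (a point): Centre (half-way up) of the white colour bar: a solid upright glass cylinder, opaque white, diameter 32 mm, height 80 mm, about 0.16 kg. Loose. z axis = the cylinder's axis; at the start it stands in the cup of its own colour, up to 5 mm off the cup's centre.
- blue_bar_mid (a point): Centre (half-way up) of the blue colour bar: a solid upright glass cylinder, opaque blue, diameter 32 mm, height 80 mm, about 0.16 kg. Loose. z axis = the cylinder's axis; at the start it stands in the cup of its own colour, up to 5 mm off the cup's centre.
- green_bar_mid (a point): Centre (half-way up) of the green colour bar: a solid upright glass cylinder, opaque green, diameter 32 mm, height 80 mm, about 0.16 kg. Loose. z axis = the cylinder's axis; at the start it stands in the cup of its own colour, up to 5 mm off the cup's centre.
- red_cup: Square open cup painted red with a dark inside floor, 60 x 60 mm outside, 16 mm high, walls and floor 4 mm, fixed on the stock rack; the red bar starts in it. The cups stand in the rack's four places in an order that changes; they stay, so they show the row's original order. Origin: centre of its underside; axes parallel to the rack's.
- white_cup: Square open cup painted white with a dark inside floor, 60 x 60 mm outside, 16 mm high, walls and floor 4 mm, fixed on the stock rack; the white bar starts in it. The cups stand in the rack's four places in an order that changes; they stay, so they show the row's original order. Origin: centre of its underside; axes parallel to the rack's.
- blue_cup: Square open cup painted blue with a dark inside floor, 60 x 60 mm outside, 16 mm high, walls and floor 4 mm, fixed on the stock rack; the blue bar starts in it. The cups stand in the rack's four places in an order that changes; they stay, so they show the row's original order. Origin: centre of its underside; axes parallel to the rack's.
- green_cup: Square open cup painted green with a dark inside floor, 60 x 60 mm outside, 16 mm high, walls and floor 4 mm, fixed on the stock rack; the green bar starts in it. The cups stand in the rack's four places in an order that changes; they stay, so they show the row's original order. Origin: centre of its underside; axes parallel to the rack's.
- rack: Stock rack, fixed: long low dark plank on steel feet, 264 x 70 mm, top 30 mm above the table, bright yellow block (16 mm long, 40 high) at its +x end. Origin: centre of its underside, on the table; x along the row to the yellow end. Places at x = +96, +32, -32, -96 mm, y = 0; cup undersides at z = 30 mm, bars' undersides at 34. May stand left or right of the tray, yellow end away from the robot.
- tray: Kiln tray, fixed: grey cast block 268 x 76 mm, 28 mm high, bright yellow block (16 mm long) at its +x end, away from the robot. Origin: centre of its underside, on the table; x along the row to the yellow end. Four empty 52 x 52 mm pockets at x = +96, +32, -32, -96 mm, y = 0; floor at z = 10 mm, rim at z = 28, walls between them 12 mm. A seated bar's centre is at z = 50 mm.
Mind the look-alikes: they are no part of the job. What is shaped like the part that bears red_bar_mid but black or pink is not meant.

How it is judged:
By the outcome, as a careful person would: the job done as asked, in the order asked, and still so for the second after the job is handed in, with the robot touching nothing.
It also fails if it takes over 136 s, if anything falls off the work surface, if the arm or the gripper's body presses on something with over 40 N, if the wrist force passes 120 N, or if a joint passes its speed limit or range.

## Working session

There is one attempt and no reset: what is moved stays moved. The work goes in short steps, each a Python script; the robot and the scene stay as the last script left them, time stands still between calls to the robot, and variables do not carry over. Pictures are saved under pics/ and viewed, at most 14 in all, crops included, and the job is handed in when it is done.

```bash
mkdir -p pics
python3 - <<'E'
from workcell import *
import cv2
for n in("scene","top"):
    im=snapshot(n); cv2.imwrite(f"pics/{n}0.png",im[:,:,::-1]); c=camera_model(n); print(n,c)
print(bot.tip_extent,bot.read_eef_rot(),camera_model("wrist"))
E
```

```text
scene {'fx': 381.8619353801784, 'fy': 381.8619353801784, 'cx': 278.66352766141375, 'cy': 215.21682238856818, 'extrinsics': array([[ 2.84584104e-01,  6.75325089e-01, -6.80402757e-01,
         1.04395949e+03],
       [ 9.58647698e-01, -2.02359932e-01,  2.00112590e-01,
        -1.79820027e+02],
       [-2.54520301e-03, -7.09215399e-01, -7.04987262e-01,
         5.44563379e+02],
       [ 0.00000000e+00,  0.00000000e+00,  0.00000000e+00,
         1.00000000e+00]])}
top {'fx': 470.88722332199313, 'fy': 470.88722332199313, 'cx': 282.1262516489965, 'cy': 211.92259393787168, 'extrinsics': array([[ 4.01140485e-03, -9.93413749e-01,  1.14512144e-01,
         5.03845973e+02],
       [-9.99961507e-01, -4.87849674e-03, -7.29280993e-03,
        -4.32741006e+01],
       [ 7.80342478e-03, -1.14478482e-01, -9.93395079e-01,
         9.78185674e+02],
       [ 0.00000000e+00,  0.00000000e+00,  0.00000000e+00,
         1.00000000e+00]])}
19.0 [[ 9.02292356e-01  4.31124523e-01 -3.87134494e-04]
 [ 4.31124685e-01 -9.02291760e-01  1.04228329e-03]
 [ 1.00045620e-04 -1.10734748e-03 -9.99999382e-01]] {'fx': 358.7934883215287, 'fy': 358.7934883215287, 'cx': 281.7144829168339, 'cy': 212.47695645454885, 'mount': array([[-9.12523701e-04, -9.46518861e-01, -3.22647197e-01,
         8.37698995e+01],
       [ 9.99999259e-01, -6.03879422e-04, -1.05669526e-03,
         8.55819183e-01],
       [ 8.05341987e-04, -3.22647922e-01,  9.46518711e-01,
        -1.23423619e+02],
       [ 0.00000000e+00,  0.00000000e+00,  0.00000000e+00,
         1.00000000e+00]])}
```

View pics/top0.png

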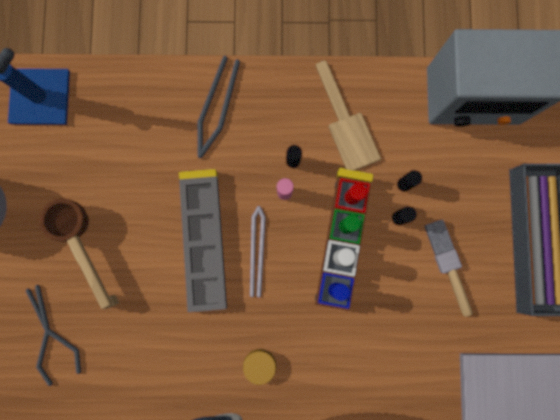

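View pics/scene0.png

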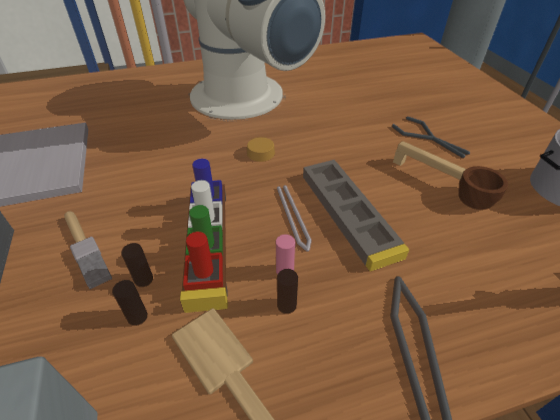

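The top view shows the rack at (345,238), with the order from its yellow end red (355,192), green (350,224), white (344,257), blue (340,291). The tray is empty at (203,240), with its yellow end at the top (198,174). The look-alikes are pink (286,187) and black (293,155), (409,180), (403,215). None of them stands in a coloured cup, so they aren't meant. Next I'll locate everything numerically and take an enlarged crop to confirm.

```bash
cat > h.py <<'E'
from workcell import *
import cv2, numpy as np
def ray(c,E,uv,z):
    uv=np.atleast_2d(np.float64(uv))
    d=np.c_[(uv[:,0]-c["cx"])/c["fx"],(uv[:,1]-c["cy"])/c["fy"],np.ones(len(uv))]@E[:3,:3].T
    o=E[:3,3]; return (o+d*((z-o[2])/d[:,2])[:,None])[:,:2]
def masks(im):
    h=cv2.cvtColor(im,cv2.COLOR_RGB2HSV).astype(int); H,S,V=h[...,0],h[...,1],h[...,2]
    return {"red":((H<5)|(H>174))&(S>190)&(V>90),"green":(H>45)&(H<80)&(S>130)&(V>50),"blue":(H>112)&(H<130)&(S>150)&(V>60),
     "white":(S<50)&(V>165),"yellow":(H>22)&(H<33)&(S>170)&(V>120),"grey":(S<45)&(V>60)&(V<150)}
def big(m,roi=None):
    m=m.astype(np.uint8)
    if roi: z=np.zeros_like(m); a,b,c,d=roi; z[b:d,a:c]=m[b:d,a:c]; m=z
    cs,_=cv2.findContours(m,cv2.RETR_EXTERNAL,cv2.CHAIN_APPROX_NONE)
    return max(cs,key=cv2.contourArea)[:,0,:]
E
python3 - <<'E'
from h import *
im=cv2.imread("pics/top0.png")[:,:,::-1].copy(); c=camera_model("top"); E=c["extrinsics"]; M=masks(im)
roi=(310,160,385,320)
for k in("red","green","white","blue"):
    b=big(M[k],roi); r=cv2.minAreaRect(b.astype(np.float32)); print(k,r, ray(c,E,r[0],46))
for n,ro in(("rackY",(310,150,390,200)),("trayY",(165,150,230,190))):
    r=cv2.minAreaRect(big(M["yellow"],ro).astype(np.float32)); print(n,r,ray(c,E,r[0],40 if n[0]=="r" else 28))
r=cv2.minAreaRect(big(M["grey"],(165,160,240,325)).astype(np.float32)); P=cv2.boxPoints(r); print("tray",r,ray(c,E,P,28).round(1).tolist())
cv2.imwrite("pics/crop.png",cv2.resize(im[145:325,165:425,::-1],None,fx=3,fy=3,interpolation=cv2.INTER_CUBIC))
E
```

```text
red ((352.06756591796875, 195.09458923339844), (30.74260902404785, 29.42742156982422), 9.462322235107422) [[ 645.92626389 -190.10357709]]
green ((346.76177978515625, 226.0167999267578), (30.586217880249023, 29.54350471496582), 10.007980346679688) [[ 583.72765113 -178.7340613 ]]
white ((345.0, 256.5), (15.0, 16.0), 90.0) [[ 523.36371434 -174.54644094]]
blue ((335.7919921875, 290.1440124511719), (31.304956436157227, 29.873872756958008), 10.30484676361084) [[ 457.72007965 -155.76620227]]
rackY ((354.72760009765625, 174.30526733398438), (35.691627502441406, 8.092597961425781), 10.784297943115234) [[ 689.46099173 -197.00045622]]
trayY ((197.398681640625, 173.3348846435547), (6.453906059265137, 37.29404830932617), 85.03025817871094) [[692.06440065 123.57117955]]
tray ((202.694580078125, 244.11285400390625), (131.43106079101562, 38.050758361816406), 86.42366790771484) [[678.6, 159.6], [684.0, 82.1], [420.1, 60.7], [415.2, 135.7]]
```

View pics/crop.png

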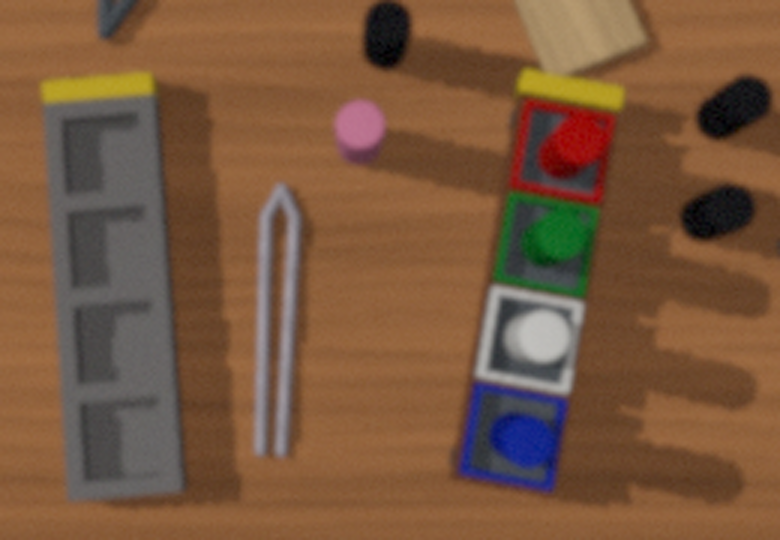

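Confirmed: the four coloured bars stand in their matching cups, in order red, green, white, blue from the yellow end. I'll look straight down at each bar with the wrist camera.

```bash
cat >> h.py <<'E'
def rot(a): c,s=np.cos(a),np.sin(a); return np.array([[c,s,0],[s,-c,0],[0,0,-1.]])
RA=np.arctan2(-190.10+155.77,645.93-457.72); RO=np.array([551.8,-172.5])
TA=np.arctan2(120.8-98.2,681.3-417.6); TO=np.array([550,110.5])
ux=lambda a:np.array([np.cos(a),np.sin(a)])
X=dict(red=96,green=32,white=-32,blue=-96)
def wcam():
    T=np.eye(4);T[:3,:3]=bot.read_eef_rot();T[:3,3]=bot.read_ee_pos();c=camera_model("wrist");E=T@c["mount"]
    return c,E,snapshot("wrist")
E
python3 - <<'E'
from h import *
ims=[]
for k in("blue","white","green","red"):
    p=RO+(X[k]-84)*ux(RA); 
    (bot.move_ptp if k=="blue" else bot.movel)([*p,220],rot(RA)); bot.dwell(.2)
    c,E,im=wcam(); np.savez(f"w_{k}.npz",im=im,E=E); ims.append(im)
cv2.imwrite("pics/w4.png",cv2.resize(np.vstack([np.hstack(ims[:2]),np.hstack(ims[2:])])[...,::-1],(800,600)))
print(bot.read_time_s())
E
```

```text
4.4333
```

View pics/w4.png

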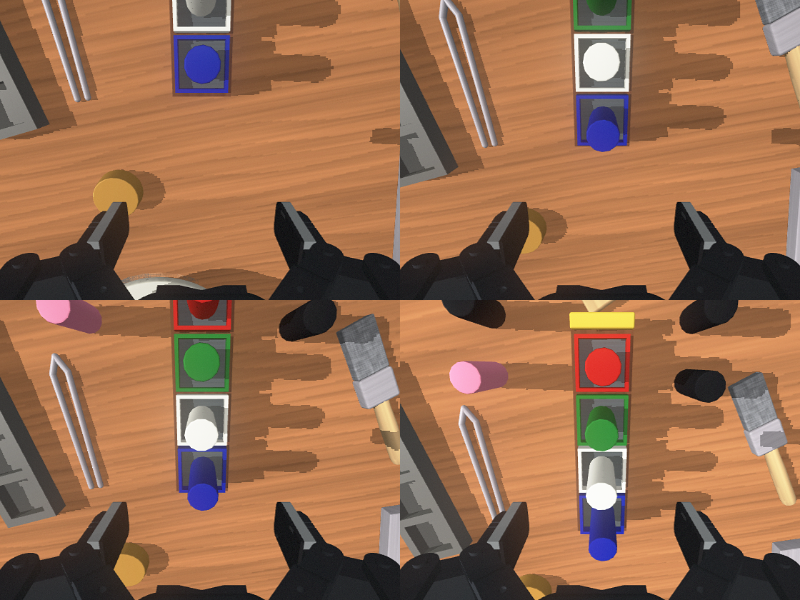

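The wrist views show each bar top as a clean disc near (202,64), (602,62), (201,362), (602,367) in the mosaic, with gaps to its cup walls. The nearest black bar is over 90 mm from the row, so the fingers clear it.

Run:
```python
from h import *
c=camera_model("wrist")
for k in X:
    d=np.load(f"w_{k}.npz"); im,E=d["im"],d["E"]; m=masks(im)[k] if k!="blue" else masks(im)["blue"]
    m=m.astype(np.uint8); m[:, :225]=0; m[:,345:]=0; m[150:]=0
    m=cv2.morphologyEx(m,cv2.MORPH_OPEN,np.ones((15,15)))
    b=big(m); (u,v),(w,h),a=cv2.minAreaRect(b.astype(np.float32)); (u,v),ax,_=cv2.fitEllipse(b.astype(np.float32))
    p=ray(c,E,(u,v),114)[0]; rel=p-RO; x=ux(RA)
    print(k,(round(u),round(v)),np.round(ax,1),p.round(1),"rack xy",(rel@x).round(1),(rel@[-x[1],x[0]]).round(1))
```

```text
red (284, 93) [49.5 51.9] [ 643.5 -190.7] rack xy 93.5 -1.5
green (282, 86) [49.6 51.9] [ 584.7 -178.7] rack xy 33.4 -0.2
white (281, 86) [49.8 52.7] [ 521.7 -166.9] rack xy -30.6 0.1
blue (283, 90) [49.6 52. ] [ 457.6 -156.8] rack xy -95.5 -1.4
```

Run:
```python
from h import *
p=TO-84*ux(TA)
bot.move_ptp([*p,300],rot(TA)); bot.dwell(.2)
c,E,im=wcam(); np.savez("w_tray.npz",im=im,E=E)
# overlay predicted pocket rims at z=28
o=im[...,::-1].copy(); y=np.array([-ux(TA)[1],ux(TA)[0]]); W=np.linalg.inv(E)
for s in(96,32,-32,-96):
    q=[]
    for a,b in((-26,-26),(26,-26),(26,26),(-26,26)):
        P=W@np.r_[TO+(s+a)*ux(TA)+b*y,28,1]; q.append([c["fx"]*P[0]/P[2]+c["cx"],c["fy"]*P[1]/P[2]+c["cy"]])
    cv2.polylines(o,[np.int32(np.round(q))],True,(0,0,255),1)
cv2.imwrite("pics/tray.png",o)
```

```text
(no output)
```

View pics/tray.png

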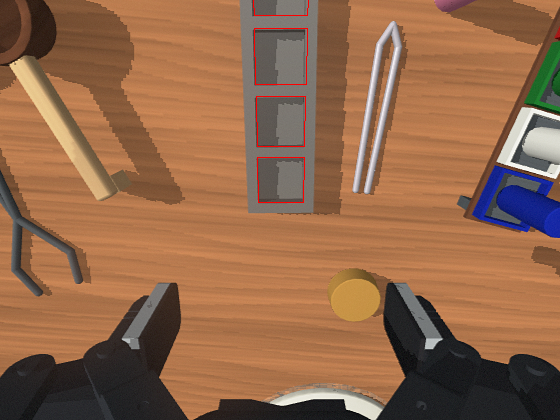

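The predicted pocket outlines (red lines, e.g. x 256–305, y 157–203 for the near pocket) match the real pockets. I'll move the red bar first and check it.

```bash
cat >> h.py <<'E'
BAR=dict(red=(643.5,-190.7),green=(584.7,-178.7),white=(521.7,-166.9),blue=(457.6,-156.8))
def transfer(k):
    b=BAR[k]; t=TO-X[k]*ux(TA)
    set_gripper(1.0)
    bot.move_ptp([*b,190],rot(RA)); bot.movel([*b,80],vel=100)
    set_gripper(0.0,40); g=bot.read_grasp_force(),bot.read_opening()
    bot.movel([*b,190],vel=120); 
    g2=bot.read_grasp_force(),bot.read_opening()
    bot.move_ptp([*t,190],rot(TA)); bot.movel([*t,63],vel=100); bot.dwell(.2)
    hit=bot.movel([*t,52],vel=12,force_limit=3); z=bot.read_ee_pos()[2]
    set_gripper(0.65); bot.dwell(.2); bot.movel([*t,190],vel=120)
    print(k,g,g2,hit,z,bot.read_time_s())
E
python3 - <<'E'
from h import *
transfer("red")
p=TO+(-96-84)*ux(TA); p=TO-84*ux(TA)
bot.move_ptp([*p,300],rot(TA)); bot.dwell(.2); cv2.imwrite("pics/red.png",snapshot("wrist")[...,::-1])
E
```

```text
red (39.414358735084534, 0.36369299242173425) (39.64631974697113, 0.361205110776124) True 56.24999171062483 15.6417
```

View pics/red.png

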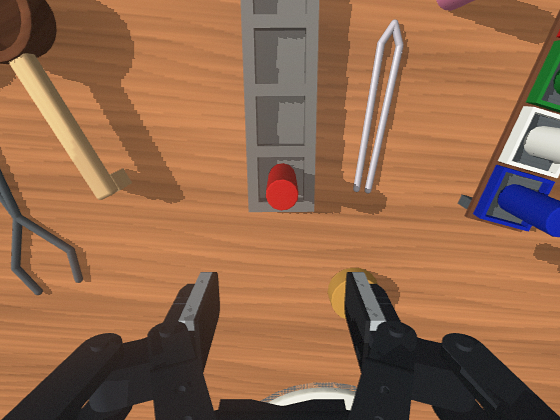

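The red bar stands upright and centred in the near pocket (282,187). It touched down at 56 mm, which matches the floor height. Now the other three.

Run:
```python
from h import *
for k in("green","white","blue"): transfer(k)
bot.move_ptp([400,-60,300],rot(0)); bot.dwell(.3)
a=[snapshot(n) for n in("top","scene")]
cv2.imwrite("pics/end.png",np.hstack([cv2.resize(a[0][140:340,150:400],(400,320)),cv2.resize(a[1][120:320,180:430],(400,320))])[...,::-1])
```

```text
green (39.32078182697296, 0.36426129758974995) (39.70816612243652, 0.3645927983762496) True 56.24404109792838 26.0917
white (39.20883357524872, 0.36113981911005705) (39.676398038864136, 0.3638573107804596) True 56.286005883077934 35.5833
blue (39.033960700035095, 0.36812967342783826) (39.714075922966, 0.36163613376159004) True 56.265184325793655 45.3
```

View pics/end.png

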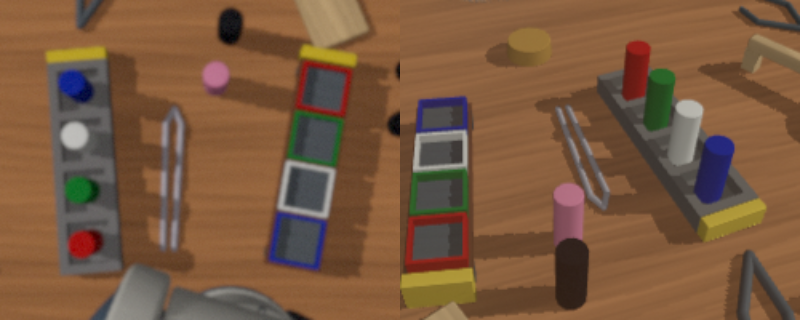

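All four bars stand upright in the tray. From the yellow end they read blue (73,85), white (74,135), green (80,190), red (84,243), and the cups are empty.

```bash
python3 -c "
from workcell import *
print(sign_off())"
```

```text
the job is handed in; nothing more can be done
None
```

The job is handed in: all four bars stand upright and released in the kiln tray in reverse order (blue, white, green, red from its yellow end), finished at about 46 s on the robot's clock.

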